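# Snap a gas trap out of the purge stand and into the gas panel

### The arm

A 7-joint arm with a two-finger parallel gripper is mounted at the origin on the work surface. World frame = base frame: x ahead of the robot, y to its left, z up, the work surface at z = 0. Lengths are in m, angles in rad, forces in N, time in s.
With the tool pointing down it reaches from about 0.4 to 0.85 m from the base axis. Payload 10.4 kg.
Tool frame: the origin (TCP) lies midway between the tips of the shut fingers; the grasp point (between the pads) lies 19 mm behind it; z points along the fingers, y is the direction in which the jaws open and shut (so a half turn about z gives the same grasp; the last joint's range is limited). The gripper opens to 85 mm and grips with 20 to 120 N. Pads are 22 mm wide; open, the fingers measure 114 mm over their backs; the gripper's body (76 mm by 85 mm) begins 54 mm behind the grasp point. The pads swing forward as they close: fully open they stand 13 mm farther back than shut.
Start: joints at [-1.323, 0.332, -0.065, 1.46, 0.022, 1.35, -0.088], TCP at [0.167, 0.602, 0.231] pointing down, gripper open.
Joint ranges: [-2.6, 2.6], [-0.5, 2.12], [-1.47, 1.34], [0.16, 2.42], [-1.27, 4.41], [0.06, 2.06], [-2.6, 2.6]. Speed limits (rad/s): [2.22, 2.22, 2.79, 2.79, 3.14, 3.14, 3.14].

### API

Orientations are given as a unit quaternion [x, y, z, w].
In Python, from workcell import get_obs, camera, calibration, hand_in gives the robot as it stands.
- The arm moves only by the shell command python3 -m handwheel 'ROWS' [FORCE]. ROWS is JSON, a list of rows, each an object with "jaw": the finger opening in mm, from 0 to 85.4; "delta_pos": the shift along the tool's x, y, z scaled (see below), a list of three; "turn": the turn about the tool's z scaled (see below). In form: [{"jaw": jaw, "delta_pos": [tx, ty, tz], "turn": turn}, ...]. A call has 1 to 10 rows; each row is the pose to reach, as a shift and turn from the pose commanded when the call began, along the tool's axes at that moment, turning the shorter way round; what a row does not reach only later rows make up. The controller multiplies each number of a shift by 1 m and each number of a turn by pi rad. A row lasts 1/12 s, in which the tool goes at most 41.7 mm and 7.16 degrees, less where a joint would pass 70% of its speed; a pose out of reach is approached as far as the arm can. A call with a number of a shift or a turn outside -1 to 1 is refused whole. A call with a gripper value outside its range is refused whole. The fingers move at their own pace and stop on an object; FORCE is the grip in N (left out, the last holds). Time passes only in rows, so rows that repeat a pose let the fingers close. It gives the time, the measured TCP pose, the force and the opening at its end, in the units of the state.
- get_obs(): the state, without advancing time (a new reading comes with each control period).
- camera(name): name is "scene" or "top" or "wrist"; returns the picture (400x640x3 uint8, red, green, blue); there is no depth.
- calibration(name): a dict with "mtx" (3x3 intrinsics, pixels), "rvec" (rotation vector, rad) and "tvec" (3), from world to camera coordinates, as OpenCV has them. Camera axes: x right, y down, z forward; pixel columns grow to the right and rows downward; lengths in m; the calibration is good to about 2 mm. A picture is of the moment at which its call begins: read the wrist's pose just before it. calibration takes no time and is no camera call; for the wrist camera it gives the pose at the moment of the call.
- hand_in(): hands the job in, once; it reports no verdict.
The state is a dict: "clock": time; "joint_pos": joint angles; "joint_velocities": joint speeds; "tau": joint torques, N m; "position": TCP position; "ee_rot": TCP orientation; "ft_force": force on the tool from outside, world axes, zero at the start; "torque": the same for the moment, N m; "grip_width": opening from 0.0 (shut) to 1.0 (fully open).
Only numpy, scipy, OpenCV 4.12 (cv2) and the standard library are available. Lean on these libraries where they do the work, as an engineer would, in place of code of your own. Each camera call takes 0.05 s, during which the arm holds its last target.

### The job

The gas trap with the smooth rounded ends has finished purging and is parked in the spring clips of the purge stand, the sloped grey stand with the two black valve knobs. Snap it forward out of its clips and press it into the empty pair of clips on the gas panel, the sloped white stand with the two dial gauges, until it has snapped fully home in both clips; do not force it once it is home. Leave the two traps with hexagon ends in their clips and everything else on the bench where it is.

Things in the scene. Friction and masses are not known exactly. Their poses are not given: they have to be found in the camera images.
- trap: Aluminium tube 28 mm across, 112 mm long, with a steel collar (32 mm across, 12 mm long) and a rounded cap at each end; 164 mm overall, 0.2 kg. In either place of the purge stand, 7 mm below its middle, the upper collar on the upper clip. It may turn in the fingers as the clips let go. Origin: middle of its axis. x along it, up the slope; z straight out of the face, the way it snaps out.
- parked_trap: Aluminium tube 28 mm across, 112 mm long, with a hexagon steel block (18 mm long, 37 mm over corners) and a thin brass stub at each end; 176 mm overall. In the other place of the purge stand; stays there. Origin and axes as for trap.
- fitted_trap: Same as parked_trap, with hexagon ends. In the right-hand place (seen from the robot) of the gas panel; stays there. Origin and axes as for trap.
- purge_face: Sloped dark face of the purge stand, a fixed grey console 235 mm wide with two black valve knobs. Two places side by side, 95 mm between their middles; each holds a trap 34 mm (axis) above the face, running up the slope. Origin: on the face, midway between the places and between upper and lower clips. x up the slope, y left across the face, z straight out, 38 degrees from vertical.
- purge_knob (a point): Tip of the left-hand valve knob (32 mm across) on the purge stand. The knobs sit on a manifold bar across the top of the face, which begins 100 mm up the slope from the middle of the places and is 30 mm high; knobs and gauges stand out 115 mm from the face, so a hand cannot come straight down on the traps. Axes as for purge_face.
- gauge (a point): Middle of the left-hand dial (52 mm across) on the gas panel, a fixed white console 235 mm wide with two dial gauges, otherwise built like the purge stand: same slope, places, clips and manifold bar. Axes as for free_place.
- free_place (a point): Middle of the empty place on the gas panel, the left-hand one seen from the robot: where the middle of a trap's axis lies when fully home, 34 mm above the face. x up the slope along the place, y left, z straight out of the face, 38 degrees from vertical. A trap's collars must lie outside both clips, which leaves it 7 mm of play up and down the slope; it may rest anywhere in that.
- upper_clip (a point): Upper clip of the empty place, at the trap axis. A place has two sprung steel C-clips, 12 mm wide, 42 mm above and below its middle; the 72 mm of tube between is free for fingers, 18 mm off the face. Lips flare to 20 mm beyond the axis. Pulling out takes 15 to 25 N and snaps free after 10 mm. Pressing in: touches 20 mm from home, 8 to 15 N past the lips, is drawn in, stops hard on saddles.
- wrench: Bystander: open-ended spanner, steel, 170 mm long, lying flat. Origin at the centre of its underside.
- beaker: Bystander: glass beaker, 72 mm across, 85 mm high. Origin at the centre of its underside.
- solvent_bottle: Bystander: amber glass bottle, 74 mm across, 155 mm high. Origin at the centre of its underside.
- ferrule_jar: Bystander: white jar with lid, 52 mm across, 60 mm high. Origin at the centre of its underside.
- mug: Bystander: white mug, 82 mm across, 95 mm high. Origin at the centre of its underside.
- septa_box: Bystander: flat cardboard box 110 x 75 x 35 mm. Origin at the centre of its underside.
Things that resemble listed ones, but are neither listed nor needed, are in the scene too. What is shaped like the trap but blue or purple is not meant.

How it is judged:
By the outcome, as a careful person would: the job done as asked, in the order asked, and still so for the second after the job is handed in, with the robot touching nothing.
It also fails if it takes over 45 s, if anything falls off the work surface, if the arm or the gripper's body presses on something with over 40 N, if the wrist force passes 120 N, or if a joint passes its speed limit or range.

## Working session

There is one attempt and no reset: what is moved stays moved. The work goes in short steps, Python scripts to look and compute and a shell command to move; the robot and the scene stay as the last step left them, time stands still between calls to the robot, and variables do not carry over. Pictures are saved under pics/ and viewed, and the job is handed in when it is done.

```bash
ls; mkdir -p pics
python3 - <<'E'
from workcell import *
import cv2
o=get_obs()
for k,v in o.items(): print(k,v)
for n in ["scene","top","wrist"]:
    c=calibration(n); print(n,c)
    cv2.imwrite(f"pics/{n}0.png",cv2.cvtColor(camera(n),cv2.COLOR_RGB2BGR))
E
```

```text
pics
clock 0.0
joint_pos [-1.32261112  0.33286143 -0.06474615  1.46098275  0.02161271  1.34988909
 -0.08849662]
joint_velocities [ 4.95677733e-04  6.91924534e-04 -7.35174081e-05 -2.02326371e-04
 -3.94848835e-04  1.30205491e-03  1.50317330e-03]
tau [-4.37143699e-04 -6.25436139e+01  4.88545094e-02 -3.91608024e+01
  1.62189861e-02  9.83559410e-03 -6.10736890e-06]
position [0.16705895 0.60185334 0.23050279]
ee_rot [ 1.34943796e-01  9.90852991e-01 -7.19197774e-04 -6.47389620e-05]
ft_force [1.12507709 1.06926101 0.32536434]
torque [ 0.00410145  0.00463435 -0.00158883]
grip_width 0.9984522634793465
scene {'mtx': array([[377.72269277,   0.        , 317.64641773],
       [  0.        , 377.72269277, 205.13451307],
       [  0.        ,   0.        ,   1.        ]]), 'rvec': array([ 1.16039692,  2.2581551 , -1.09412379]), 'tvec': array([ 0.31299315, -0.14835267,  1.58203942])}
top {'mtx': array([[402.9096626 ,   0.        , 323.25707783],
       [  0.        , 402.9096626 , 194.73167088],
       [  0.        ,   0.        ,   1.        ]]), 'rvec': array([ 2.13132739, -2.0836013 ,  0.18218522]), 'tvec': array([0.006194  , 0.56053073, 1.15875398])}
wrist {'mtx': array([[295.43859183,   0.        , 317.44909565],
       [  0.        , 295.43859183, 196.85252615],
       [  0.        ,   0.        ,   1.        ]]), 'rvec': array([-2.32811212, -1.77038806, -0.23074122]), 'tvec': array([-0.62329054, -0.03418551,  0.37804638])}
```

View pics/scene0.png

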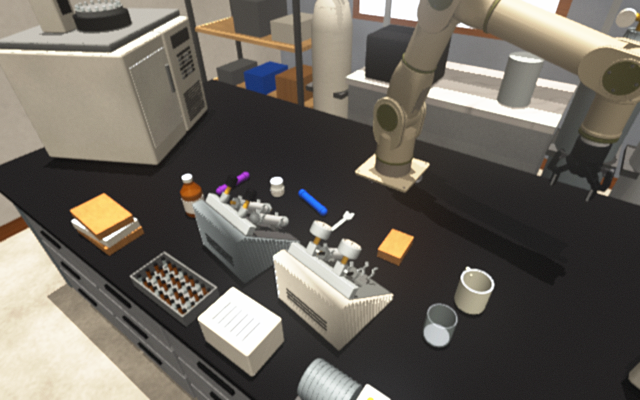

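View pics/top0.png

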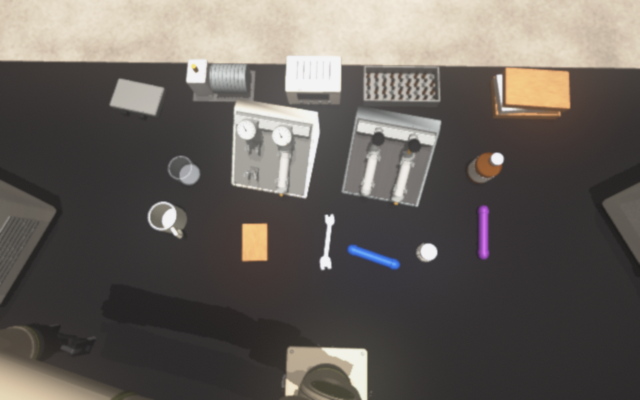

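View pics/wrist0.png

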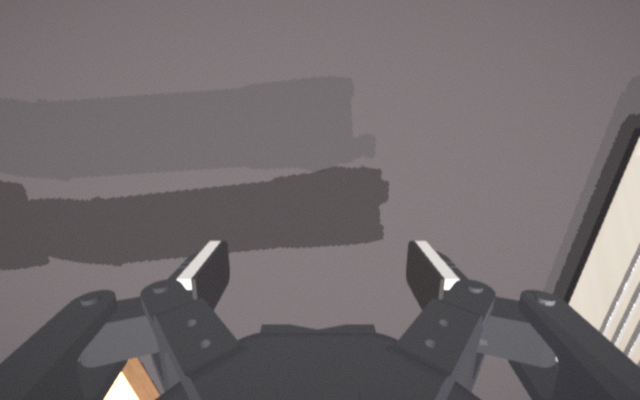

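Run:
```python
import cv2
t=cv2.imread("pics/top0.png"); s=cv2.imread("pics/scene0.png")
cv2.imwrite("pics/topz.png",cv2.resize(t[90:215,225:450],None,fx=3.5,fy=3.5,interpolation=cv2.INTER_CUBIC))
cv2.imwrite("pics/scz.png",cv2.resize(s[165:345,180:400],None,fx=3.3,fy=3.3,interpolation=cv2.INTER_CUBIC))
```

```text
(no output)
```

View pics/topz.png

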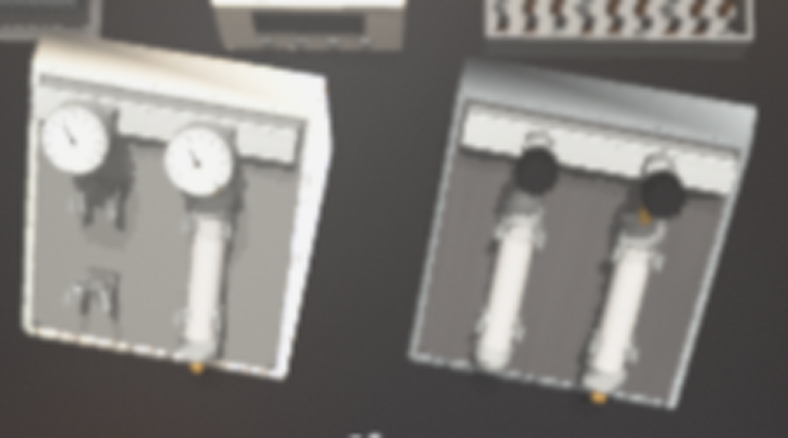

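View pics/scz.png

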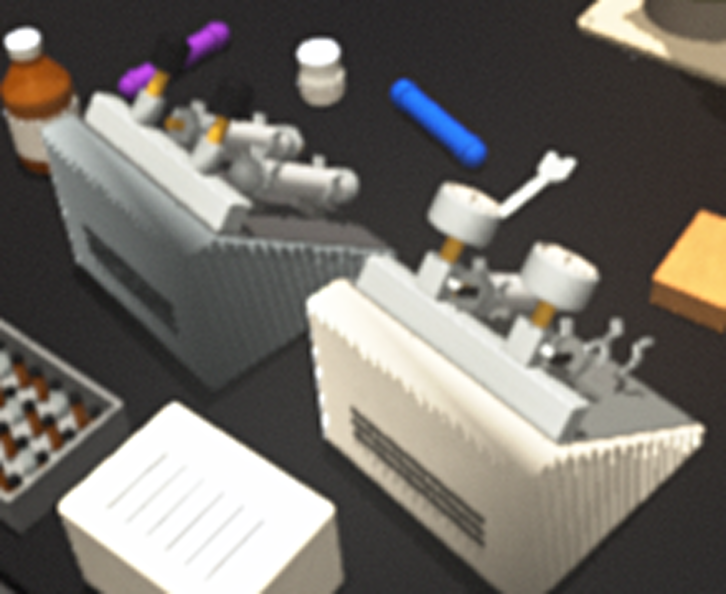

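```bash
cat > h.py <<'E'
import numpy as np, cv2
from workcell import *
def P(c):
    R=cv2.Rodrigues(np.array(c["rvec"]))[0]; return R,np.array(c["tvec"]).ravel(),np.array(c["mtx"])
def ray(c,px):
    R,t,K=P(c); d=R.T@np.linalg.inv(K)@np.array([px[0],px[1],1.]); return -R.T@t,d/np.linalg.norm(d)
def proj(c,p):
    R,t,K=P(c); q=K@(R@np.array(p)+t); return q[:2]/q[2]
def tri(cs,pxs):
    A=np.zeros((3,3));b=np.zeros(3);rs=[ray(c,p) for c,p in zip(cs,pxs)]
    for o,d in rs:
        M=np.eye(3)-np.outer(d,d);A+=M;b+=M@o
    x=np.linalg.solve(A,b); return x,[np.linalg.norm((np.eye(3)-np.outer(d,d))@(x-o))*1000 for o,d in rs]
def onplane(c,px,p0,n):
    o,d=ray(c,px); return o+d*(np.dot(n,np.array(p0)-o)/np.dot(n,d))
def axes(yaw):  # face axes for stand yaw: x up slope,y left,z out
    a=np.deg2rad(38);c,s=np.cos(yaw),np.sin(yaw);Rz=np.array([[c,-s,0],[s,c,0],[0,0,1]])
    return Rz@np.array([[np.cos(a),0,-np.sin(a)],[0,1,0],[np.sin(a),0,np.cos(a)]])
E
python3 - <<'E'
from h import *
np.set_printoptions(precision=4,suppress=True)
T=calibration("top");S=calibration("scene")
for n,a,b in [("knobL",(378.4,138.6),(250.3,194.4)),("gaugeL",(246.7,129.4),(351,244)),("gaugeR",(282,136),(321,223)),("trap_lo",(365.6,193.4),(286,220.5)),("trap_up",(375,148.6),(254,216))]:
    print(n,*tri([T,S],[a,b]))
for n in (T,S): print(ray(n,(320,200)))
E
```

```text
knobL [ 0.6758 -0.1257  0.2389] [np.float64(0.7889851866326336), np.float64(0.788985186632619)]
gaugeL [0.691  0.2193 0.2502] [np.float64(1.2514014961604174), np.float64(1.2514014961605429)]
gaugeR [0.6741 0.1231 0.2552] [np.float64(1.3554314118097999), np.float64(1.3554314118097992)]
trap_lo [ 0.5629 -0.1057  0.0696] [np.float64(1.9301023531855017), np.float64(1.9301023531853974)]
trap_up [ 0.6748 -0.1257  0.1575] [np.float64(0.3839941645692448), np.float64(0.38399416456918223)]
(array([ 0.324 , -0.0125,  1.2457]), array([ 0.1815,  0.0337, -0.9828]))
(array([1.244 , 0.5429, 0.8835]), array([-0.6319, -0.4691, -0.617 ]))
```

Run:
```python
from h import *
from scipy.spatial.transform import Rotation as Ro
np.set_printoptions(precision=4,suppress=True)
o=get_obs();R=Ro.from_quat(o["ee_rot"]).as_matrix();print(R)
c,d=ray(calibration("wrist"),(317.4,196.9));print("cam in tool",R.T@(c-o["position"]),"dir",R.T@d)
for t in [(.42,.06,.36),(.45,.12,.38),(.42,-.1,.36)]:
    print(t,R.T@(np.array(t)-o["position"]))
i=cv2.imread("pics/scene0.png");cv2.imwrite("pics/grip.png",cv2.resize(i[0:240,480:640],None,fx=2.5,fy=2.5,interpolation=cv2.INTER_CUBIC))
```

```text
[[-0.9636  0.2675 -0.0003]
 [ 0.2675  0.9636 -0.0011]
 [-0.     -0.0011 -1.    ]]
cam in tool [ 0.0644 -0.0012 -0.1429] dir [-0.2577  0.0002  0.9662]
(0.42, 0.06, 0.36) [-0.3886 -0.4547 -0.1288]
(0.45, 0.12, 0.38) [-0.4015 -0.3889 -0.1489]
(0.42, -0.1, 0.36) [-0.4314 -0.6089 -0.1286]
```

View pics/grip.png

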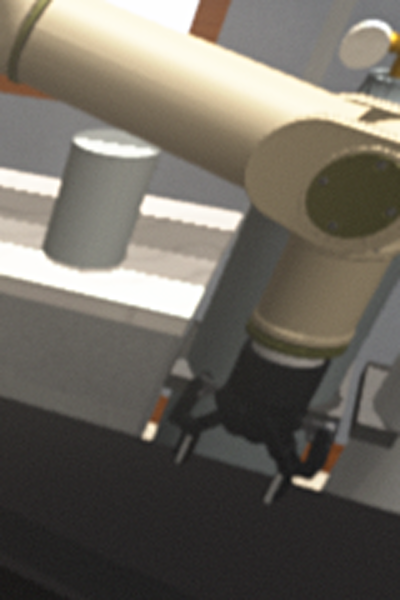

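```bash
python3 -m handwheel '[{"jaw":85,"delta_pos":[-0.02,-0.03,-0.04],"turn":0},{"jaw":85,"delta_pos":[-0.05,-0.06,-0.07],"turn":0},{"jaw":85,"delta_pos":[-0.08,-0.09,-0.09],"turn":-0.03},{"jaw":85,"delta_pos":[-0.11,-0.11,-0.1],"turn":-0.03},{"jaw":85,"delta_pos":[-0.14,-0.14,-0.11],"turn":-0.03},{"jaw":85,"delta_pos":[-0.17,-0.17,-0.12],"turn":-0.03},{"jaw":85,"delta_pos":[-0.2,-0.2,-0.13],"turn":-0.03},{"jaw":85,"delta_pos":[-0.22,-0.23,-0.14],"turn":-0.03},{"jaw":85,"delta_pos":[-0.24,-0.26,-0.15],"turn":-0.03},{"jaw":85,"delta_pos":[-0.26,-0.29,-0.15],"turn":-0.03}]' 60
python3 -c "
from h import *
from scipy.spatial.transform import Rotation as Ro
o=get_obs();R=Ro.from_quat(o['ee_rot']).as_matrix();print(R,o['position'],o['joint_pos']);print(R.T@(np.array([.45,.05,.38])-o['position']))"
```

```text
clock: 0.98
position: [0.3367, 0.2634, 0.3814]
ee_rot: [0.088, 0.996, 0.001, 0.0]
ft_force: [0.5, -0.2, 0.6]
grip_width: 0.996
[[-9.84435265e-01  1.75745884e-01  7.69759312e-04]
 [ 1.75746852e-01  9.84434322e-01  1.45282750e-03]
 [-5.02449034e-04  1.56549740e-03 -9.99998648e-01]] [0.33665899 0.26341308 0.3813835 ] [-0.98102259 -0.16026107  0.18181657  1.67917905  0.0284326   1.61847792
  0.59404729]
[-0.14908287 -0.19017411  0.0011607 ]
```

```bash
python3 -m handwheel '[{"jaw":85,"delta_pos":[-0.15,-0.19,0],"turn":0},{"jaw":85,"delta_pos":[-0.15,-0.19,0],"turn":0},{"jaw":85,"delta_pos":[-0.15,-0.19,0],"turn":0},{"jaw":85,"delta_pos":[-0.15,-0.19,0],"turn":0},{"jaw":85,"delta_pos":[-0.15,-0.19,0],"turn":0},{"jaw":85,"delta_pos":[-0.15,-0.19,0],"turn":0},{"jaw":85,"delta_pos":[-0.15,-0.19,0],"turn":0},{"jaw":85,"delta_pos":[-0.15,-0.19,0],"turn":0},{"jaw":85,"delta_pos":[-0.15,-0.19,0],"turn":0}]'
python3 -c "
from h import *
import pickle
c=calibration('wrist');i=camera('wrist');pickle.dump((c,get_obs()),open('w1.pkl','wb'))
cv2.imwrite('pics/w1.png',cv2.cvtColor(i,cv2.COLOR_RGB2BGR))"
```

```text
clock: 1.73
position: [0.4501, 0.0524, 0.3799]
ee_rot: [0.088, 0.996, 0.0, -0.0]
ft_force: [0.6, -0.3, -0.4]
grip_width: 0.995
```

View pics/w1.png

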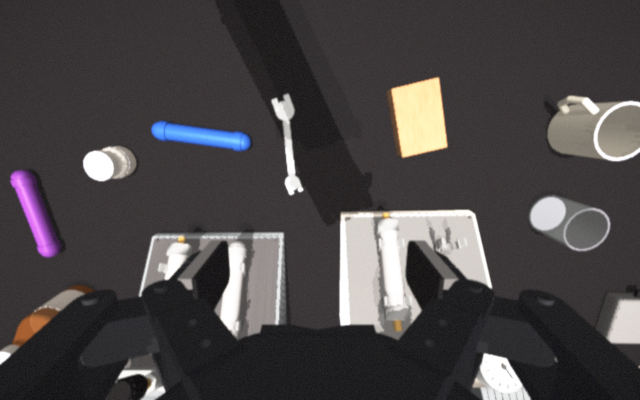

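```bash
python3 -m handwheel '[{"jaw":85,"delta_pos":[-0.1,0.14,-0.02],"turn":0},{"jaw":85,"delta_pos":[-0.1,0.14,-0.02],"turn":0},{"jaw":85,"delta_pos":[-0.1,0.14,-0.02],"turn":0},{"jaw":85,"delta_pos":[-0.1,0.14,-0.02],"turn":0},{"jaw":85,"delta_pos":[-0.1,0.14,-0.02],"turn":0},{"jaw":85,"delta_pos":[-0.1,0.14,-0.02],"turn":0},{"jaw":85,"delta_pos":[-0.1,0.14,-0.02],"turn":0}]'
python3 -c "
from h import *
import pickle
c=calibration('wrist');i=camera('wrist');pickle.dump((c,get_obs()),open('w2.pkl','wb'))
cv2.imwrite('pics/w2.png',cv2.cvtColor(i,cv2.COLOR_RGB2BGR))"
```

```text
clock: 2.37
position: [0.5731, 0.1732, 0.3993]
ee_rot: [0.087, 0.996, -0.001, -0.001]
ft_force: [-0.7, -0.8, 0.5]
grip_width: 0.993
```

View pics/w2.png

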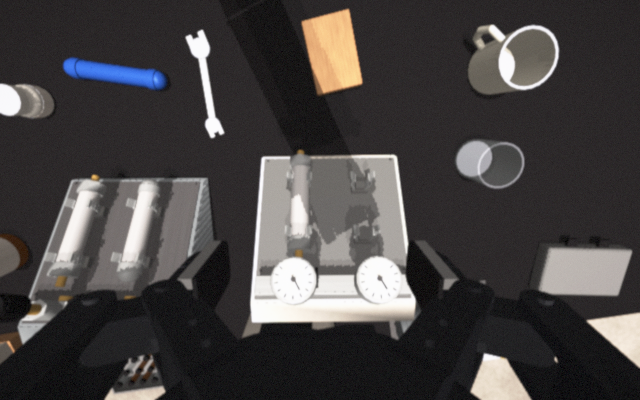

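```bash
python3 -m handwheel '[{"jaw":85,"delta_pos":[-0.05,-0.28,0],"turn":0},{"jaw":85,"delta_pos":[-0.05,-0.28,0],"turn":0},{"jaw":85,"delta_pos":[-0.05,-0.28,0],"turn":0},{"jaw":85,"delta_pos":[-0.05,-0.28,0],"turn":0},{"jaw":85,"delta_pos":[-0.05,-0.28,0],"turn":0},{"jaw":85,"delta_pos":[-0.05,-0.28,0],"turn":0},{"jaw":85,"delta_pos":[-0.05,-0.28,0],"turn":0},{"jaw":85,"delta_pos":[-0.05,-0.28,0],"turn":0},{"jaw":85,"delta_pos":[-0.05,-0.28,0],"turn":0},{"jaw":85,"delta_pos":[-0.05,-0.28,0],"turn":0}]'
python3 -c "
from h import *
import pickle
c=calibration('wrist');i=camera('wrist');pickle.dump((c,get_obs()),open('w3.pkl','wb'))
cv2.imwrite('pics/w3.png',cv2.cvtColor(i,cv2.COLOR_RGB2BGR))
for n in('w2','w3'):
    i=cv2.imread(f'pics/{n}.png');cv2.imwrite(f'pics/{n}z.png',cv2.resize(i[140:330,240:430],None,fx=3.15,fy=3.15,interpolation=cv2.INTER_CUBIC))
"
```

```text
clock: 3.25
position: [0.5728, -0.1122, 0.4007]
ee_rot: [0.088, 0.996, 0.001, 0.0]
ft_force: [-0.2, 0.2, -0.6]
grip_width: 0.998
```

View pics/w2z.png

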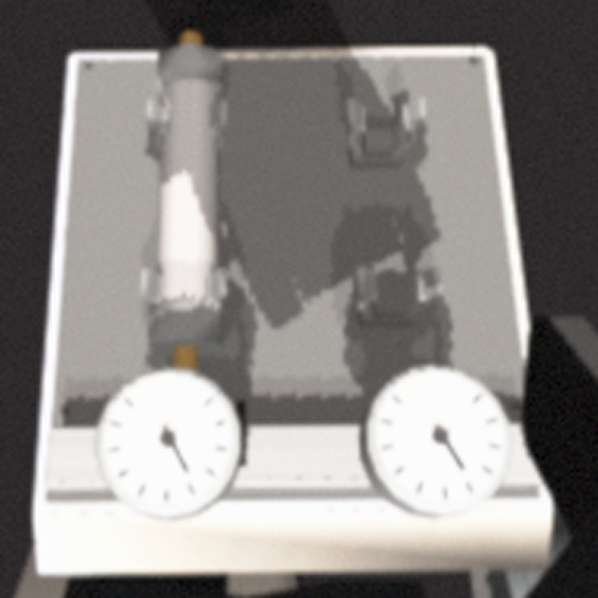

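View pics/w3.png

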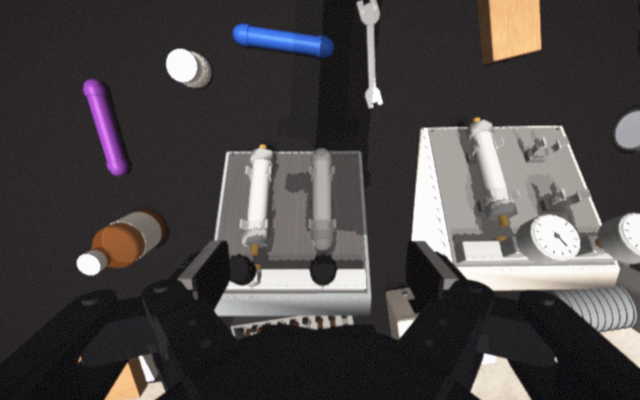

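View pics/w3z.png

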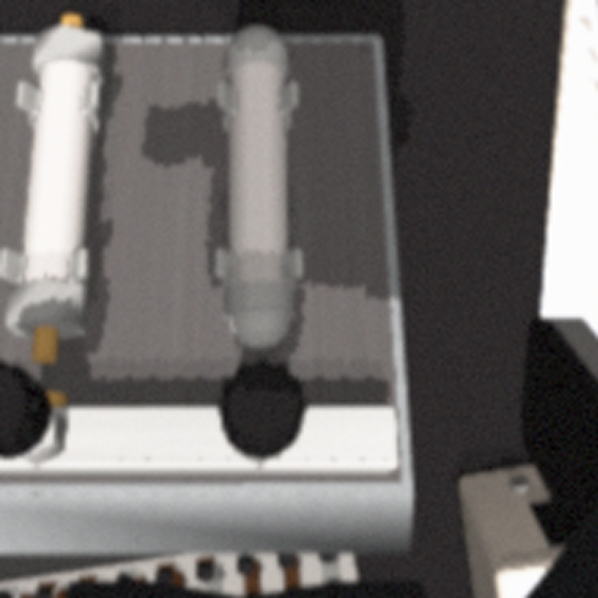

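```bash
python3 -c "
from h import *
i=cv2.imread('pics/w2.png');cv2.imwrite('pics/w2p.png',cv2.resize(i[165:315,20:220],None,fx=4,fy=4,interpolation=cv2.INTER_CUBIC))
i=cv2.imread('pics/w3.png');cv2.imwrite('pics/w3p.png',cv2.resize(i[110:280,440:640],None,fx=3.5,fy=3.5,interpolation=cv2.INTER_CUBIC))
"
```

```text
(no output)
```

View pics/w2p.png

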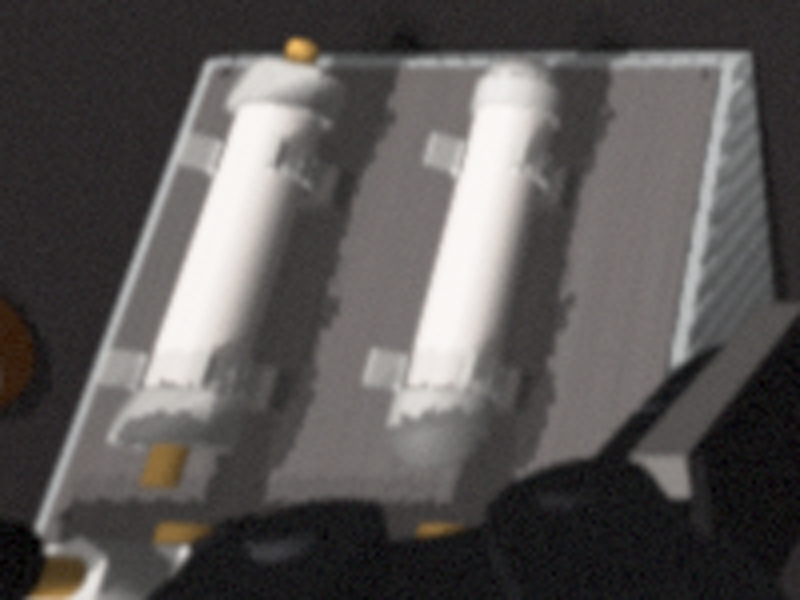

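View pics/w3p.png

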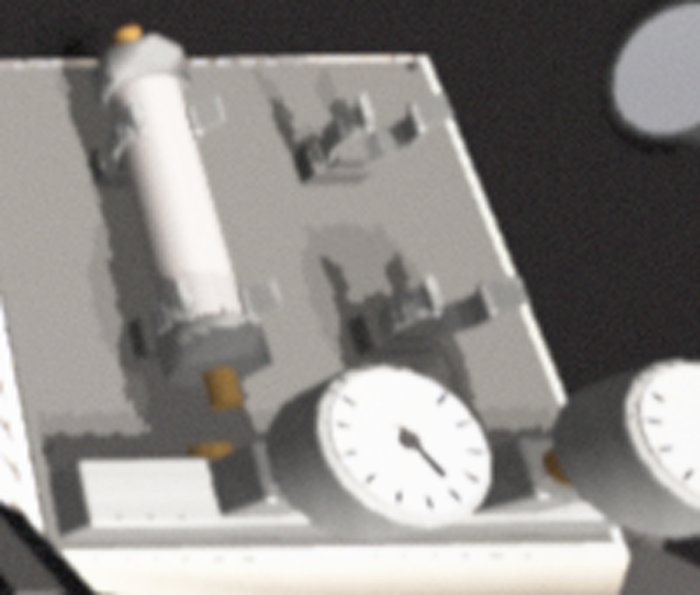

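Run:
```python
from h import *
import pickle
np.set_printoptions(precision=4,suppress=True)
T=calibration("top");S=calibration("scene")
W2,o2=pickle.load(open('w2.pkl','rb'));W3,o3=pickle.load(open('w3.pkl','rb'))
def z2(x,y,f=3.15):return (240+(x+.5)/f-.5,140+(y+.5)/f-.5)
z3=z2
def p2(x,y):return (20+(x+.5)/4-.5,165+(y+.5)/4-.5)
def p3(x,y):return (440+(x+.5)/3.5-.5,110+(y+.5)/3.5-.5)
pts={}
def t(n,*a):
    x,e=tri([q[0] for q in a],[q[1] for q in a]);pts[n]=x;print(n,x,np.round(e,1))
t("lo",(W2,p2(516,60)),(W3,z3(258,26)))
t("up",(W2,p2(432,463)),(W3,z3(262,347)))
t("parked_lo",(W2,p2(302,40)),(W3,z3(72,14)))
t("knobL",(W3,z3(262,408)),(T,(378.4,138.6)))
t("gR",(W2,z2(168,437)),(W3,p3(407,438)))
t("gL",(W2,z2(440,435)),(W3,p3(684,440)))
t("fit_lo",(W2,z2(190,32)),(W3,p3(128,28)))
t("fit_up",(W2,z2(186,345)),(W3,p3(222,370)))
t("cornerR_lo_panel... right screws",(W2,z2(88,65)),(T,(232,190)))
t("panel cornerL lo",(W2,z2(492,50)),(W3,p3(430,57)))
t("fit tube/upper hex",(W2,z2(186,303)),(W3,p3(205,320)))
d=pts["up"]-pts["lo"];print("trap",np.linalg.norm(d),np.rad2deg(np.arctan2(d[1],d[0])),np.rad2deg(np.arctan2(d[2],np.hypot(d[0],d[1]))),(pts["up"]+pts["lo"])/2)
d=pts["fit_up"]-pts["fit_lo"];print("fit",np.linalg.norm(d),np.rad2deg(np.arctan2(d[1],d[0])),np.rad2deg(np.arctan2(d[2],np.hypot(d[0],d[1]))))
d=pts["gL"]-pts["gR"];print("g yaw",np.rad2deg(np.arctan2(-d[0],d[1])),np.linalg.norm(d))
d=pts["lo"]-pts["parked_lo"];print("trap spacing",np.rad2deg(np.arctan2(-d[0],d[1])),d)
A=axes(np.deg2rad(-10))
c=(pts["up"]+pts["lo"])/2
print("knob rel trap", A.T@(pts["knobL"]-c)); print("gR rel fit_lo",A.T@(pts["gR"]-pts["fit_lo"]),A.T@(pts["gL"]-pts["fit_lo"]))
R=cv2.Rodrigues(W3["rvec"])[0]
```

```text
lo [ 0.5558 -0.103   0.0728] [0.4 0.4]
up [ 0.685  -0.1255  0.1625] [1.2 1.2]
parked_lo [ 0.5339 -0.1961  0.0593] [0.1 0.1]
knobL [ 0.6785 -0.1263  0.2319] [0.8 0.8]
gR [0.6721 0.127  0.2509] [0.2 0.2]
gL [0.6945 0.2221 0.2398] [0.2 0.2]
fit_lo [0.5529 0.1464 0.0594] [0. 0.]
fit_up [0.6803 0.1261 0.1595] [0.5 0.5]
cornerR_lo_panel... right screws [0.4966 0.1788 0.4955] [18.1 18.1]
panel cornerL lo [0.5946 0.3059 0.0289] [0.5 0.5]
fit tube/upper hex [0.6649 0.1281 0.1458] [0.5 0.5]
trap 0.15892117260304442 -9.863080629522816 34.34725795203274 [ 0.6204 -0.1143  0.1176]
fit 0.16329332826618514 -9.0470316251229 37.80211932468796
g yaw -13.269634115074764 0.09833846160296039
trap spacing -13.203312448288937 [0.0218 0.0931 0.0135]
knob rel trap [ 0.1171 -0.0018  0.0535]
gR rel fit_lo [0.2131 0.0016 0.0765] [0.2106 0.0991 0.0643]
```

```bash
cat > fit.py <<'E'
from h import *
import pickle
from scipy.optimize import least_squares
np.set_printoptions(precision=4,suppress=True)
T=calibration("top")
W2,o2=pickle.load(open('w2.pkl','rb'));W3,o3=pickle.load(open('w3.pkl','rb'))
def q(ox,oy,f):return lambda x,y:(ox+(x+.5)/f-.5,oy+(y+.5)/f-.5)
z=q(240,140,3.15);p2=q(20,165,4);p3=q(440,110,3.5);tz=q(225,90,3.5)
def world(v,p): return v[:3]+axes(v[3])@np.array(p)
def cap(c,v,ctr,r,s):
    C=world(v,ctr);o,_=ray(c,(0,0));w=(C-o)/np.linalg.norm(C-o);a=s*axes(v[3])[:,0];a=a-(a@w)*w
    return C+r*a/np.linalg.norm(a)
def res(v,obs):
    r=[]
    for n,c,px,f in obs: r+=list((proj(c,f(v,c))-px)*(1 if c is not T else .9))
    return r
def pt(f): return lambda v,c:world(v,f(v))
H=.0475
gau=lambda s:pt(lambda v:(v[4],s*H,.115)); cor=lambda s:pt(lambda v:(v[5],s*.1175,0))
stub=pt(lambda v:(-.088+v[6],-H,.034+.003))
pan=[("gR",W2,z(168,437),gau(-1)),("gL",W2,z(440,435),gau(1)),("gR",W3,p3(407,438),gau(-1)),("gL",W3,p3(684,440),gau(1)),
("gL",T,tz(76,138),gau(1)),("gR",T,tz(199,160),gau(-1)),("cR",W2,z(70,55),cor(-1)),("cL",W2,z(493,48),cor(1)),("cL",W3,p3(430,57),cor(1)),
("cL",T,tz(25,332),cor(1)),("cR",T,tz(285,378),cor(-1)),("st",W2,z(190,32),stub),("st",W3,p3(128,28),stub),("st",T,tz(196,370),stub)]
tlo=lambda v,c:cap(c,v,(-.007-.068,H,.034),.014,-1); tup=lambda v,c:cap(c,v,(-.007+.068,H,.034),.014,1)
pur=[("kL",W3,z(262,408),gau(1)),("kR",W3,(240,268.5),gau(-1)),("kL",T,tz(537,170),gau(1)),("kR",T,tz(663,194),gau(-1)),
("cL",W3,z(383,38),cor(1)),("cR",W3,(226,151.5),cor(-1)),("cR",W2,p2(207,58),cor(-1)),("cL",W2,p2(748,54),cor(1)),("cL",T,tz(410,358),cor(1)),("cR",T,tz(675,407),cor(-1)),
("st",W3,z(72,14),stub),("st",W2,p2(302,40),stub),("st",T,tz(598,402),stub),
("lo",W3,z(258,26),tlo),("up",W3,z(262,347),tup),("lo",W2,p2(516,60),tlo),("up",W2,p2(432,463),tup),("lo",T,tz(492,366),tlo)]
out={}
for n,ob,x0 in[("panel",pan,[.62,.19,.09,-.17,.115,-.1,0]),("purge",pur,[.62,-.16,.09,-.17,.115,-.1,0])]:
    s=least_squares(res,x0,args=(ob,),loss="soft_l1");v=s.x;out[n]=v
    print(n,v[:3],np.rad2deg(v[3]),v[4:]); 
    for (k,c,px,f),e in zip(ob,np.array(res(v,ob)).reshape(-1,2)): print("  ",k,"W2" if c is W2 else "W3" if c is W3 else "T",np.round(e,1),end="")
    print()
pickle.dump(out,open("fit.pkl","wb"))
print("trap",world(out["purge"],(-.007,H,.034)),"free",world(out["panel"],(0,H,.034)))
E
python3 fit.py
```

```text
panel [0.7243 0.1663 0.1389] -9.62050128242232 [ 0.0338 -0.1908 -0.0928]
   gR W2 [-0.   0.1]   gL W2 [-0.2  0.3]   gR W3 [-0.5  0.6]   gL W3 [ 9.4 -0.8]   gL T [-0.5  1.2]   gR T [-0.3  1.3]   cR W2 [ 0.2 -0.5]   cL W2 [-0.5  0.9]   cL W3 [-2.7  0. ]   cL T [-0.1 -0.5]   cR T [-0.8  0.1]   st W2 [0.6 0.1]   st W3 [-0.4  0.3]   st T [0.  0.6]
purge [ 0.6402 -0.1664  0.0895] -9.75646674398876 [ 0.115  -0.1072 -0.0095]
   kL W3 [ 1.  -0.2]   kR W3 [-2.8  1.1]   kL T [-0.4  1.7]   kR T [0.1 1.5]   cL W3 [-0.4 -1.1]   cR W3 [0.5 0. ]   cR W2 [0.8 0.4]   cL W2 [-3.3  0.8]   cL T [-0.3 -0.1]   cR T [-0.5  0.1]   st W3 [-0.1  0.1]   st W2 [ 0.1 -0. ]   st T [-0.2  0.1]   lo W3 [-0.5  0. ]   up W3 [-0.4  0. ]   lo W2 [ 3.7 -0.5]   up W2 [-0.2  1.5]   lo T [-0.9  1.8]
trap [ 0.6222 -0.1151  0.112 ] free [0.7116 0.2166 0.1657]
```

```bash
sed -i 's/("gL",W3,p3(684,440),gau(1)),//; s/cor=lambda s:pt(lambda v:(v\[5\],/cor=lambda s:pt(lambda v:(-.1072+0*v[5],/' fit.py; python3 fit.py
python3 - <<'E'
from h import *
import pickle
f=pickle.load(open('fit.pkl','rb'));W2,_=pickle.load(open('w2.pkl','rb'));W3,_=pickle.load(open('w3.pkl','rb'))
def world(v,p): return v[:3]+axes(v[3])@np.array(p)
for nm,W,(ox,oy,w,h) in [('w2',W2,(240,140,190,190)),('w3',W3,(240,140,190,190)),('w3',W3,(440,110,200,170))]:
    i=cv2.imread(f'pics/{nm}.png');F=3.1;j=cv2.resize(i[oy:oy+h,ox:ox+w],None,fx=F,fy=F,interpolation=cv2.INTER_CUBIC)
    for v in f.values():
        for s in(1,-1):
          for x in(-.048,-.036,.036,.048):
            for y in(-.014,.014):
                p=(proj(W,world(v,(x,s*.0475+y,.034)))-(ox,oy)+.5)*F
                cv2.circle(j,tuple(int(k) for k in p),3,(0,0,255),1)
          p=(proj(W,world(v,(v[4],s*.0475,.115)))-(ox,oy)+.5)*F; cv2.circle(j,tuple(int(k) for k in p),4,(0,255,0),1)
    cv2.imwrite(f'pics/chk_{nm}_{ox}.png',j)
E
```

```text
panel [0.6591 0.1772 0.0894] -9.45828047461564 [ 0.1163 -0.0998 -0.0094]
   gR W2 [-0.2  0.1]   gL W2 [0. 0.]   gR W3 [0.6 0.3]   gL T [-0.7  1.4]   gR T [-0.4  1.4]   cR W2 [-0.2 -0.2]   cL W2 [-0.4  0.7]   cL W3 [-1.9 -0.2]   cL T [-0.1 -0.5]   cR T [-0.7 -0.1]   st W2 [0.2 0.1]   st W3 [-0.1  0.1]   st T [0.1 0.5]
purge [ 0.6402 -0.1664  0.0895] -9.755511257335302 [ 0.115  -0.1    -0.0095]
   kL W3 [ 1.  -0.2]   kR W3 [-2.8  1.1]   kL T [-0.4  1.7]   kR T [0.1 1.5]   cL W3 [-0.4 -1.1]   cR W3 [0.5 0. ]   cR W2 [0.8 0.3]   cL W2 [-3.3  0.8]   cL T [-0.3 -0.1]   cR T [-0.5  0.1]   st W3 [-0.1  0.1]   st W2 [ 0.1 -0. ]   st T [-0.2  0.1]   lo W3 [-0.5  0. ]   up W3 [-0.4  0. ]   lo W2 [ 3.7 -0.5]   up W2 [-0.2  1.5]   lo T [-0.9  1.8]
trap [ 0.6222 -0.1151  0.112 ] free [0.6463 0.2275 0.1162]
```

View pics/chk_w2_240.png

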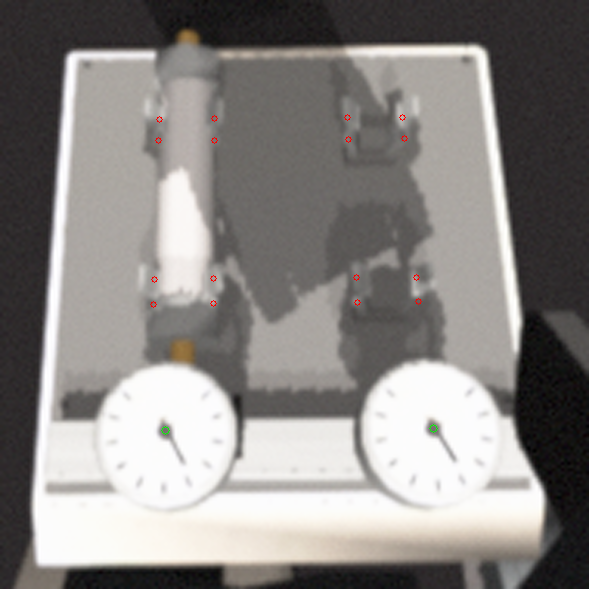

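View pics/chk_w3_240.png

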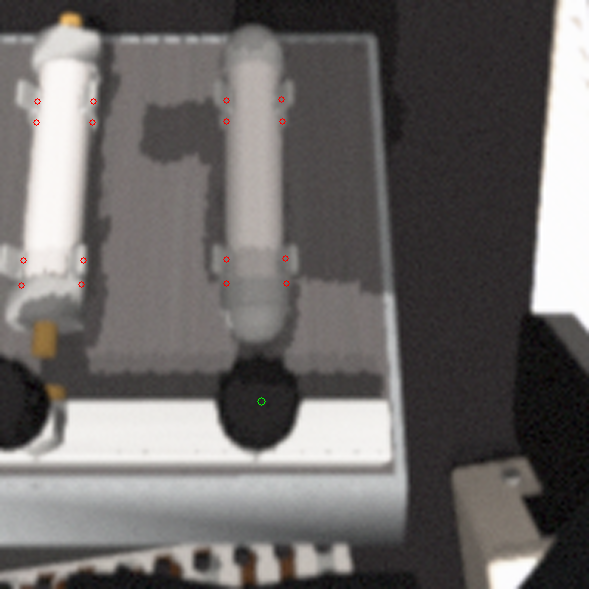

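View pics/chk_w3_440.png

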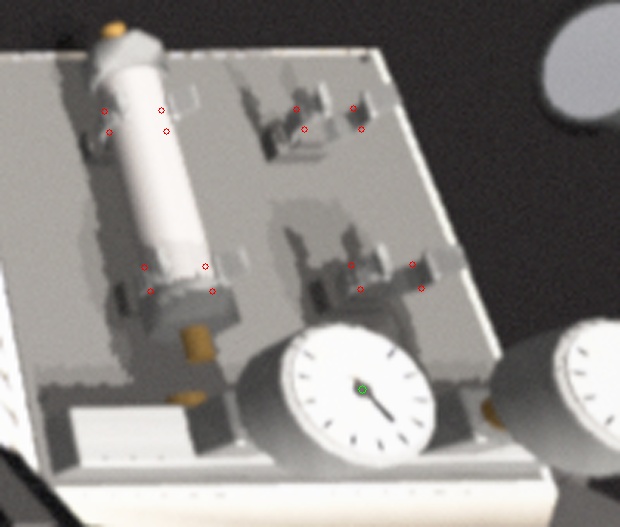

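```bash
python3 -c "
from h import *
i=cv2.cvtColor(camera('scene'),cv2.COLOR_RGB2BGR);cv2.imwrite('pics/s2.png',i)
o=get_obs();S=calibration('scene');p=proj(S,o['position']);print(p)
from scipy.spatial.transform import Rotation as Ro
R=Ro.from_quat(o['ee_rot']).as_matrix()
x0,y0=int(p[0])-70,int(p[1])-115;F=5
j=cv2.resize(i[y0:y0+130,x0:x0+140],None,fx=F,fy=F,interpolation=cv2.INTER_CUBIC)
for t in (0,.054+.019,.1,.125,.151,.175,.2):
  for a in (-.038,0,.038):
    for ax,col in((0,(0,0,255)),(1,(0,255,0))):
      d=np.zeros(3);d[ax]=a;d[2]=-t
      q=(proj(S,o['position']+R@d)-(x0,y0)+.5)*F;cv2.circle(j,tuple(int(k) for k in q),3,col,-1)
cv2.imwrite('pics/s2z.png',j[:600])"
```

```text
[272.52629465 130.11567199]
```

View pics/s2z.png

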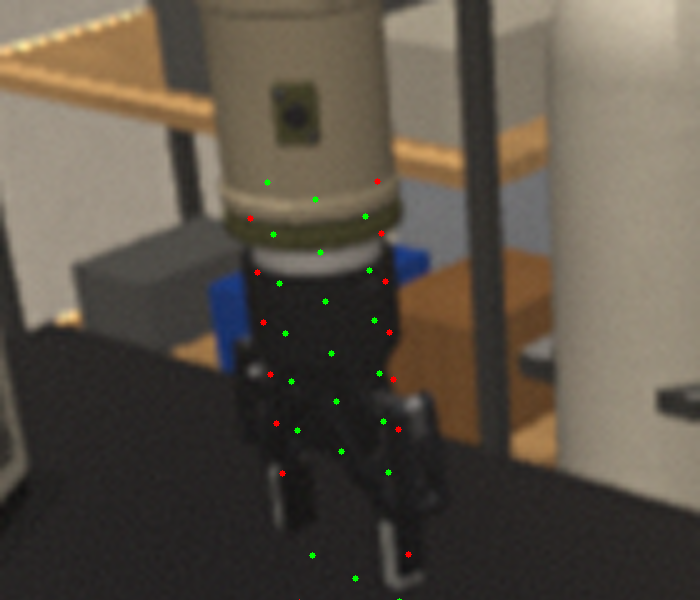

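```bash
cat > go.py <<'E'
from h import *
import pickle
from scipy.spatial.transform import Rotation as Ro
np.set_printoptions(precision=4,suppress=True)
f=pickle.load(open('fit.pkl','rb'))
DY={"purge":.0005,"panel":.0008}
def tgt(st,g,out,e=.013):
    v=f[st];return v[:3]+axes(v[3])@np.array([g,.0475+DY[st],.034+out])-np.array([0,0,.019-e])
def info():
    o=get_obs();R=Ro.from_quat(o["ee_rot"]).as_matrix();return o,R
def delta(p):
    o,R=info();return R.T@(p-o["position"])
def face(st,p=None): # TCP->grip axis point in place coords (mm) assuming e
    o,R=info();v=f[st];p=o["position"]+np.array([0,0,.006]);return (axes(v[3]).T@(p-v[:3])-np.array([0,.0475+DY[st],.034]))*1000
def yaw():
    o,R=info();return np.rad2deg(np.arctan2(-R[0,1],R[1,1]))
E
python3 -c "
from go import *
print(yaw(),info()[0]['position'])
for out in(.12,.06,0): print(out,tgt('purge',-.023,out),delta(tgt('purge',-.023,out)))
R=info()[1];print('normal in tool',R.T@axes(f['purge'][3])[:,2], 'x',R.T@axes(f['purge'][3])[:,0])
"
```

```text
-9.989415198427071 [ 0.5733 -0.1109  0.4004]
0.12 [ 0.5371 -0.1     0.1907] [0.0376 0.0042 0.2097]
0.06 [ 0.5735 -0.1062  0.1434] [0.0007 0.0043 0.257 ]
0 [ 0.6099 -0.1125  0.0961] [-0.0362  0.0044  0.3043]
normal in tool [ 0.6154 -0.0014 -0.7882] x [-0.7882  0.0041 -0.6154]
```

```bash
python3 -m handwheel '[{"jaw":60,"delta_pos":[0.02,0.004,0.04],"turn":-0.002},{"jaw":60,"delta_pos":[0.038,0.004,0.08],"turn":-0.002},{"jaw":60,"delta_pos":[0.038,0.004,0.12],"turn":-0.002},{"jaw":60,"delta_pos":[0.038,0.004,0.16],"turn":-0.002},{"jaw":60,"delta_pos":[0.038,0.004,0.19],"turn":-0.002},{"jaw":60,"delta_pos":[0.038,0.004,0.21],"turn":-0.002},{"jaw":60,"delta_pos":[0.038,0.004,0.21],"turn":-0.002},{"jaw":60,"delta_pos":[0.038,0.004,0.21],"turn":-0.002},{"jaw":60,"delta_pos":[0.038,0.004,0.21],"turn":-0.002}]' 80
python3 -c "
from go import *
print(yaw(),face('purge'))
for out in(.06,0.03,0): print(out,delta(tgt('purge',-.023,out)))
i=camera('wrist');cv2.imwrite('pics/w4.png',cv2.cvtColor(i,cv2.COLOR_RGB2BGR))
"
```

```text
clock: 4.1
position: [0.5377, -0.1013, 0.1919]
ee_rot: [0.084, 0.996, 0.0, 0.001]
ft_force: [-0.3, -0.9, 0.8]
grip_width: 0.701
-9.693891213926028 [-21.5856  -1.1991 120.4139]
0.06 [-0.036   0.0011  0.0486]
0.03 [-0.0544  0.0011  0.0722]
0 [-0.0728  0.0011  0.0959]
```

View pics/w4.png

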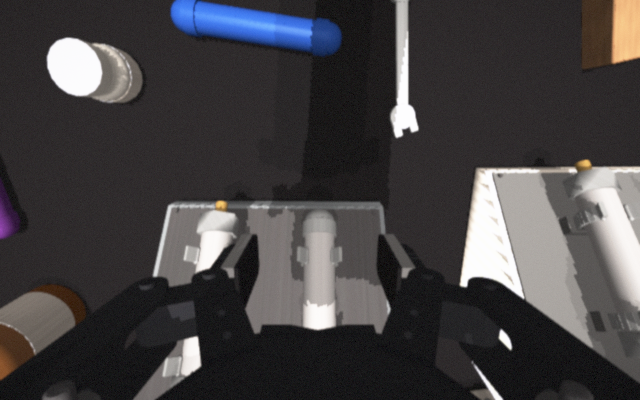

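```bash
python3 -m handwheel '[{"jaw":60,"delta_pos":[-0.02,0.001,0.026],"turn":0},{"jaw":60,"delta_pos":[-0.036,0.001,0.049],"turn":0},{"jaw":60,"delta_pos":[-0.05,0.001,0.067],"turn":0},{"jaw":60,"delta_pos":[-0.06,0.001,0.08],"turn":0},{"jaw":60,"delta_pos":[-0.06,0.001,0.08],"turn":0},{"jaw":60,"delta_pos":[-0.06,0.001,0.08],"turn":0}]'
python3 -c "
from go import *
print(yaw(),face('purge'),delta(tgt('purge',-.023,0)))
i=camera('wrist');cv2.imwrite('pics/w5.png',cv2.cvtColor(i,cv2.COLOR_RGB2BGR))
i=camera('scene');cv2.imwrite('pics/s5.png',cv2.resize(cv2.cvtColor(i,cv2.COLOR_RGB2BGR)[100:270,180:380],None,fx=3.5,fy=3.5))
"
```

```text
clock: 4.65
position: [0.5965, -0.1111, 0.1109]
ee_rot: [0.085, 0.996, -0.0, 0.0]
ft_force: [-0.2, -0.8, -0.1]
grip_width: 0.701
-9.74458863856554 [-24.4568  -0.8554  19.9294] [-0.0134  0.0009  0.0148]
```

View pics/w5.png

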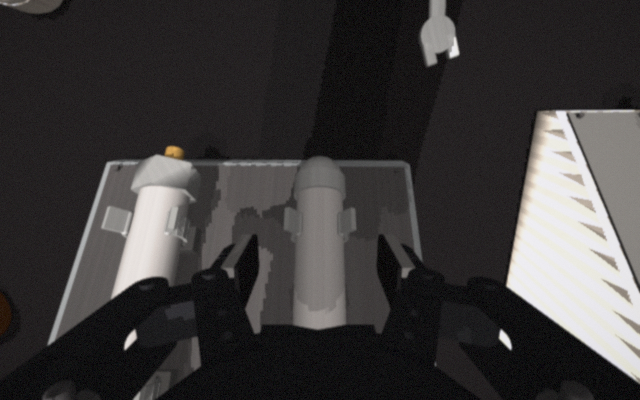

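View pics/s5.png

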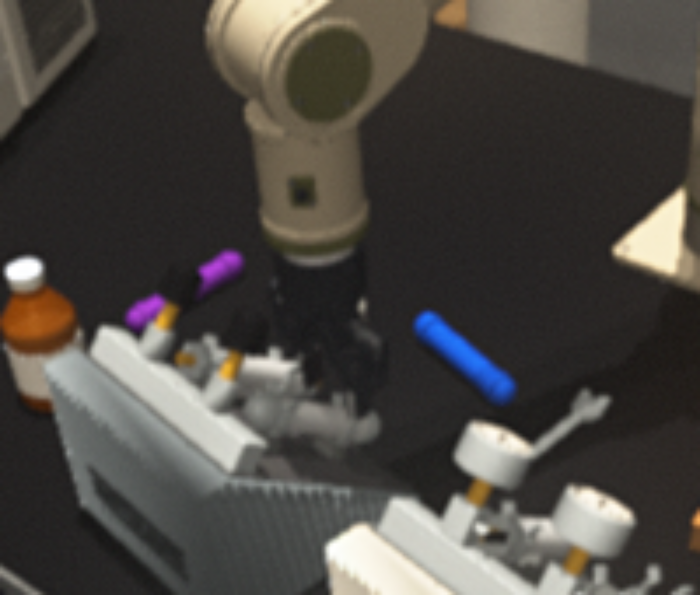

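Run:
```python
from go import *
c=calibration('wrist');v=f['purge']
w=lambda p:v[:3]+axes(v[3])@np.array(p)
C=w((-.075,.048,.034));o,_=ray(c,(0,0));u=(C-o)/np.linalg.norm(C-o);a=-axes(v[3])[:,0];a=a-(a@u)*u;print("tip",proj(c,C+.014*a/np.linalg.norm(a)))
for x in(-.048,-.036):print(x,proj(c,w((x,.028,.054))),proj(c,w((x,.068,.054))))
print("corner",proj(c,w((-.1072,.1175,0))))
i=cv2.imread('pics/w5.png');cv2.imwrite('pics/w5z.png',cv2.resize(i[140:340,230:410],None,fx=3,fy=3,interpolation=cv2.INTER_CUBIC))
```

```text
tip [320.6056 155.9335]
-0.048 [284.1926 206.3899] [358.5329 206.3783]
-0.036 [283.1935 227.8403] [359.789  227.8239]
corner [408.6235 160.7518]
```

View pics/w5z.png

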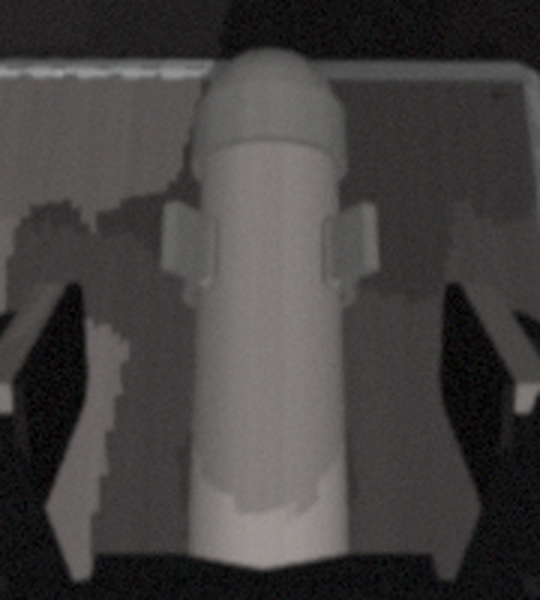

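```bash
python3 -m handwheel '[{"jaw":60,"delta_pos":[-0.007,0,0.007],"turn":0},{"jaw":60,"delta_pos":[-0.0134,0,0.0148],"turn":0},{"jaw":60,"delta_pos":[-0.0134,0,0.0148],"turn":0},{"jaw":60,"delta_pos":[-0.0134,0,0.0148],"turn":0},{"jaw":60,"delta_pos":[-0.0134,0,0.0148],"turn":0}]'
python3 -c "
from go import *
print(yaw(),face('purge'),delta(tgt('purge',-.023,0)))
"
```

```text
clock: 5.17
position: [0.6092, -0.1133, 0.0953]
ee_rot: [0.085, 0.996, -0.0, -0.0]
ft_force: [-0.2, -0.3, -0.7]
grip_width: 0.703
-9.762510459499982 [-23.9825  -0.9653  -0.3308] [-0.0006  0.001  -0.0009]
```

```bash
python3 -m handwheel '[{"jaw":40,"delta_pos":[0,0,0],"turn":0},{"jaw":20,"delta_pos":[0,0,0],"turn":0},{"jaw":20,"delta_pos":[0,0,0],"turn":0},{"jaw":20,"delta_pos":[0,0,0],"turn":0},{"jaw":20,"delta_pos":[0,0,0],"turn":0},{"jaw":20,"delta_pos":[0,0,0],"turn":0}]' 110
python3 -c "
from go import *
print(yaw(),face('purge'))
i=camera('wrist');cv2.imwrite('pics/w6.png',cv2.cvtColor(i,cv2.COLOR_RGB2BGR)[140:340,180:460])
"
```

```text
clock: 5.67
position: [0.6092, -0.1131, 0.0961]
ee_rot: [0.085, 0.996, 0.0, 0.0]
ft_force: [-4.4, 0.2, 6.6]
grip_width: 0.283
-9.740287822474375 [-23.4325  -0.7584   0.3366]
```

View pics/w6.png

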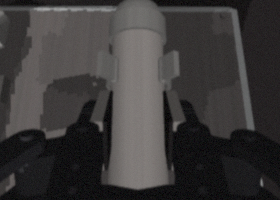

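```bash
python3 -c "
import cv2
i=cv2.imread('pics/w6.png');cv2.imwrite('pics/w6z.png',cv2.resize(i[40:200,70:210],None,fx=4,fy=4,interpolation=cv2.INTER_CUBIC)*2)
from go import *
S=calibration('scene');i=cv2.cvtColor(camera('scene'),cv2.COLOR_RGB2BGR);cv2.imwrite('pics/s6.png',cv2.resize(i[170:250,230:310],None,fx=7,fy=7,interpolation=cv2.INTER_CUBIC))
print(get_obs()['ft_force'],get_obs()['grip_width'],get_obs()['torque'])"
```

```text
[-4.2408  0.7114  6.8913] 0.2883157822496557 [0.129  0.7473 0.1491]
```

View pics/w6z.png

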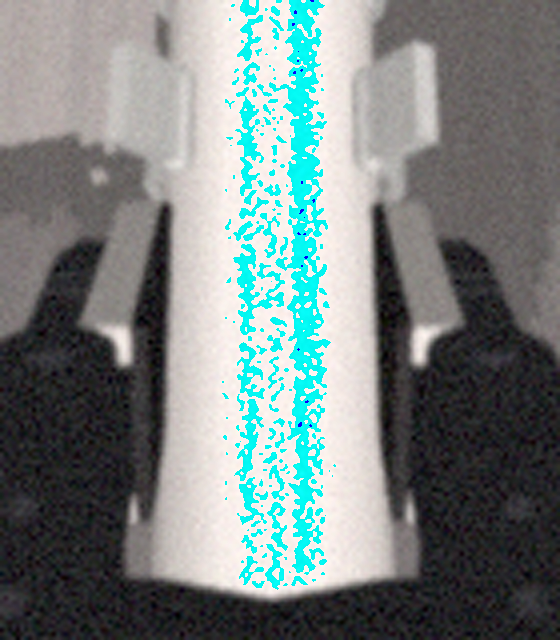

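View pics/s6.png

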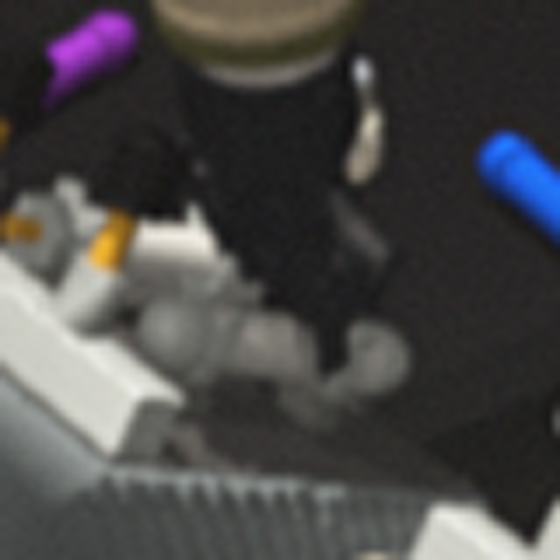

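```bash
python3 -m handwheel '[{"jaw":20,"delta_pos":[0.0015,0,-0.002],"turn":0},{"jaw":20,"delta_pos":[0.003,0,-0.004],"turn":0},{"jaw":20,"delta_pos":[0.0037,0,-0.0047],"turn":0}]'
python3 -c "
from go import *
o=get_obs();print(face('purge'),o['ft_force'],o['torque'],o['grip_width'])
i=camera('wrist');cv2.imwrite('pics/w7.png',cv2.resize(cv2.cvtColor(i,cv2.COLOR_RGB2BGR)[140:340,230:410],None,fx=3,fy=3))
"
```

```text
clock: 6.02
position: [0.6065, -0.1121, 0.0994]
ee_rot: [0.085, 0.996, -0.0, 0.001]
ft_force: [11.6, -1.1, -15.9]
grip_width: 0.285
[-23.6913  -0.2273   4.6344] [ 11.6499  -1.1141 -15.9357] [-0.0193 -2.3159  0.0639] 0.284710019403966
```

View pics/w7.png

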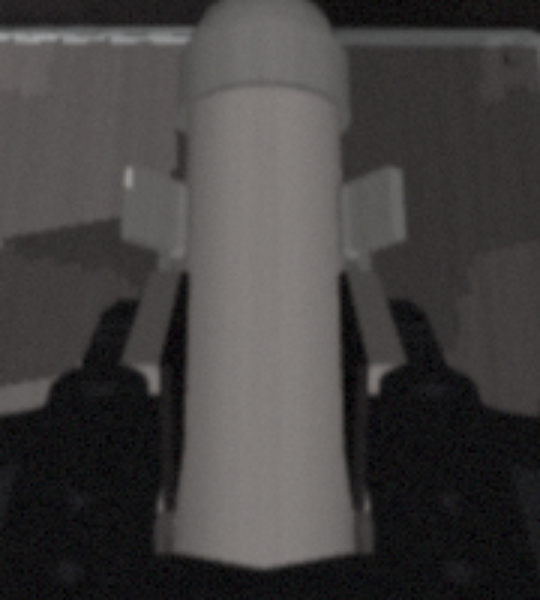

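```bash
python3 -m handwheel '[{"jaw":20,"delta_pos":[0.0015,0,-0.002],"turn":0},{"jaw":20,"delta_pos":[0.003,0,-0.004],"turn":0},{"jaw":20,"delta_pos":[0.0045,0,-0.006],"turn":0},{"jaw":20,"delta_pos":[0.006,0,-0.008],"turn":0},{"jaw":20,"delta_pos":[0.009,0,-0.0115],"turn":0},{"jaw":20,"delta_pos":[0.012,0,-0.0155],"turn":0},{"jaw":20,"delta_pos":[0.012,0,-0.0155],"turn":0}]'
python3 -c "
from go import *
o=get_obs();print(face('purge'),o['ft_force'],o['torque'],o['grip_width'])
i=camera('wrist');cv2.imwrite('pics/w8.png',cv2.cvtColor(i,cv2.COLOR_RGB2BGR))
i=cv2.cvtColor(camera('scene'),cv2.COLOR_RGB2BGR);cv2.imwrite('pics/s8.png',cv2.resize(i[170:250,230:310],None,fx=7,fy=7,interpolation=cv2.INTER_CUBIC))
"
```

```text
clock: 6.65
position: [0.5933, -0.1108, 0.1165]
ee_rot: [0.085, 0.996, 0.0, 0.0]
ft_force: [0.5, -0.1, -1.7]
grip_width: 0.288
[-23.5232  -1.1816  26.2867] [ 0.5137 -0.0981 -1.7081] [ 0.1356 -0.1066  0.067 ] 0.28778122331992284
```

View pics/w8.png

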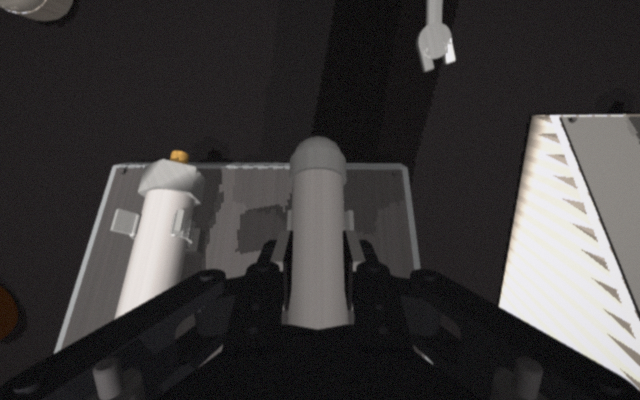

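View pics/s8.png

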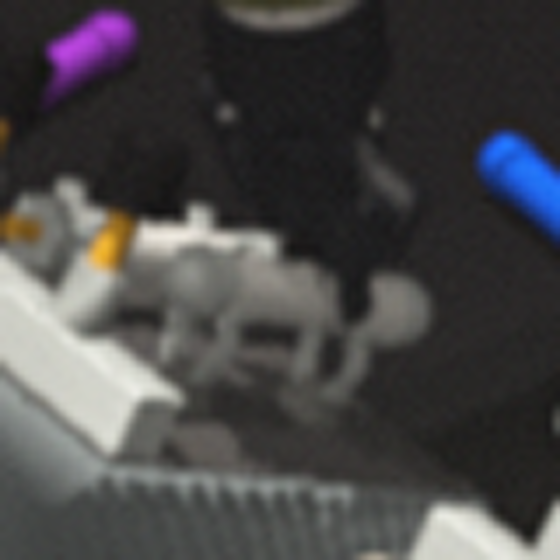

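```bash
python3 -c "
from go import *
print(delta(tgt('purge',-.0235,.125)),delta(tgt('panel',-.0205,.125)))"
```

```text
[ 0.061   0.0011 -0.0785] [ 0.0986  0.3426 -0.0802]
```

```bash
python3 -m handwheel '[{"jaw":20,"delta_pos":[0.015,0,-0.02],"turn":0},{"jaw":20,"delta_pos":[0.031,0,-0.04],"turn":0},{"jaw":20,"delta_pos":[0.046,0,-0.06],"turn":0},{"jaw":20,"delta_pos":[0.061,0.001,-0.079],"turn":0},{"jaw":20,"delta_pos":[0.065,0.03,-0.08],"turn":0},{"jaw":20,"delta_pos":[0.068,0.065,-0.08],"turn":0},{"jaw":20,"delta_pos":[0.072,0.1,-0.08],"turn":-0.001},{"jaw":20,"delta_pos":[0.076,0.135,-0.08],"turn":-0.001},{"jaw":20,"delta_pos":[0.08,0.17,-0.08],"turn":-0.001},{"jaw":20,"delta_pos":[0.083,0.2,-0.08],"turn":-0.001}]'
python3 -c "
from go import *
print(delta(tgt('panel',-.0205,.125)),yaw(),get_obs()['ft_force'])"
```

```text
clock: 7.58
position: [0.5452, 0.103, 0.1953]
ee_rot: [0.083, 0.997, 0.0, -0.0]
ft_force: [0.6, 0.0, -2.8]
grip_width: 0.291
[ 0.014   0.1402 -0.0007] -9.513526423352053 [ 0.5753  0.0074 -2.7823]
```

```bash
python3 -m handwheel '[{"jaw":20,"delta_pos":[0.005,0.035,0],"turn":0},{"jaw":20,"delta_pos":[0.01,0.07,0],"turn":0},{"jaw":20,"delta_pos":[0.014,0.105,0],"turn":0},{"jaw":20,"delta_pos":[0.014,0.14,0],"turn":0},{"jaw":20,"delta_pos":[0.014,0.14,0],"turn":0},{"jaw":20,"delta_pos":[0.014,0.14,0],"turn":0},{"jaw":20,"delta_pos":[0.014,0.14,0],"turn":0}]'
python3 -c "
from go import *
o=get_obs();print(face('panel'),yaw(),o['ft_force'],o['torque'],o['grip_width'])
i=camera('wrist');cv2.imwrite('pics/w9.png',cv2.cvtColor(i,cv2.COLOR_RGB2BGR))
c=calibration('wrist');v=f['panel'];w=lambda p:v[:3]+axes(v[3])@np.array(p)
F=face('panel')/1000; ctr=np.array([F[0]+.0165,.0475+DY['panel']+F[1],.034+F[2]])
C=w(ctr-[.068,0,0]);oo,_=ray(c,(0,0));u=(C-oo)/np.linalg.norm(C-oo);a=-axes(v[3])[:,0];a=a-(a@u)*u;print('pred tip',proj(c,C+.014*a/np.linalg.norm(a)))
print('pred collar edge near: ',proj(c,w(ctr+[-.056,0,.014])))
i=cv2.cvtColor(camera('scene'),cv2.COLOR_RGB2BGR);cv2.imwrite('pics/s9.png',cv2.resize(i[170:320,270:420],None,fx=4,fy=4,interpolation=cv2.INTER_CUBIC))
"
```

```text
clock: 8.17
position: [0.5553, 0.2401, 0.1951]
ee_rot: [0.084, 0.996, -0.001, -0.0]
ft_force: [-0.1, -0.6, -2.3]
grip_width: 0.284
[-20.16    -3.3141 123.4349] -9.601810898270914 [-0.1063 -0.5684 -2.3445] [-0.0809  0.0107  0.0034] 0.283828072957694
pred tip [319.1412 136.6038]
pred collar edge near:  [319.4708 168.1906]
```

View pics/w9.png

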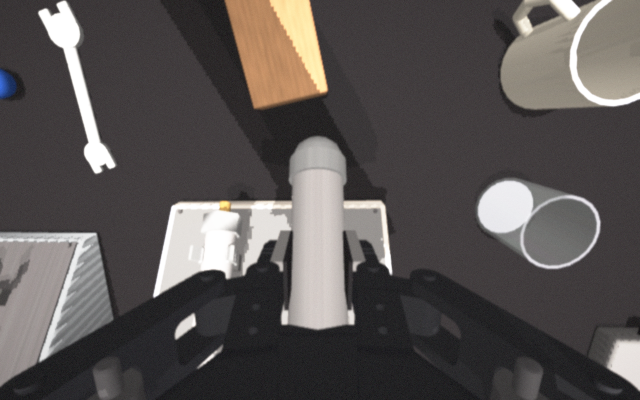

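View pics/s9.png

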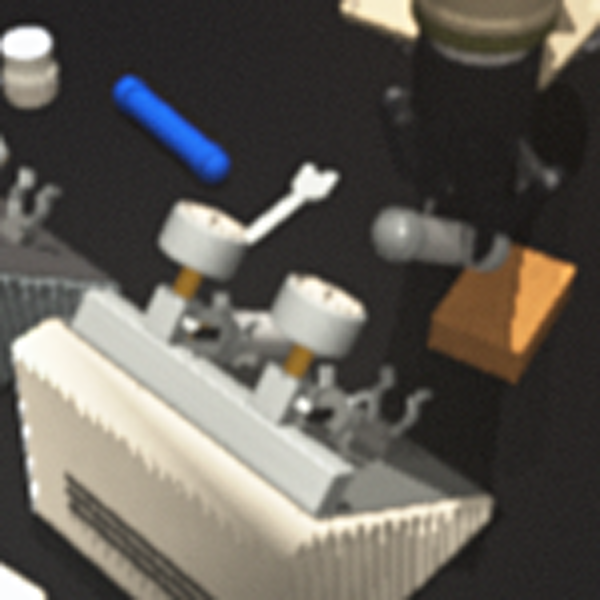

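```bash
python3 -c "
from go import *
print(face('panel'),delta(tgt('panel',-.0205,.03)))"
```

```text
[-19.5634  -4.1054 123.4904] [-0.0568  0.0044  0.0742]
```

```bash
python3 -m handwheel '[{"jaw":20,"delta_pos":[-0.014,0.003,0.018],"turn":-0.001},{"jaw":20,"delta_pos":[-0.028,0.0044,0.037],"turn":-0.001},{"jaw":20,"delta_pos":[-0.042,0.0044,0.056],"turn":-0.001},{"jaw":20,"delta_pos":[-0.052,0.0044,0.068],"turn":-0.001},{"jaw":20,"delta_pos":[-0.057,0.0044,0.074],"turn":-0.001},{"jaw":20,"delta_pos":[-0.057,0.0044,0.074],"turn":-0.001},{"jaw":20,"delta_pos":[-0.057,0.0044,0.074],"turn":-0.001}]'
python3 -c "
from go import *
o=get_obs();print(face('panel'),yaw(),o['ft_force'],o['torque'],o['grip_width'])
i=camera('wrist');cv2.imwrite('pics/w10.png',cv2.cvtColor(i,cv2.COLOR_RGB2BGR))
i=cv2.cvtColor(camera('scene'),cv2.COLOR_RGB2BGR);cv2.imwrite('pics/s10.png',cv2.resize(i[170:320,270:420],None,fx=4,fy=4,interpolation=cv2.INTER_CUBIC))
print(delta(tgt('panel',-.0205,.0)))
"
```

```text
clock: 8.85
position: [0.6123, 0.2352, 0.122]
ee_rot: [0.082, 0.997, -0.0, -0.0]
ft_force: [-0.8, -0.3, -2.3]
grip_width: 0.283
[-20.1356   1.1642  30.72  ] -9.460738744178244 [-0.7924 -0.2787 -2.2898] [ 0.0576 -0.0314 -0.0008] 0.28273098779109845
[-0.0187 -0.0021  0.0253]
```

View pics/w10.png

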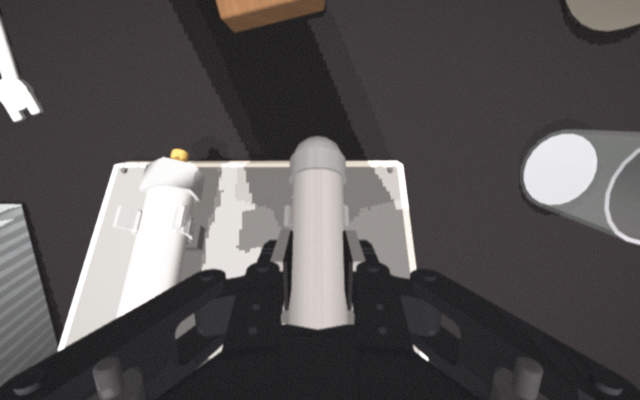

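View pics/s10.png

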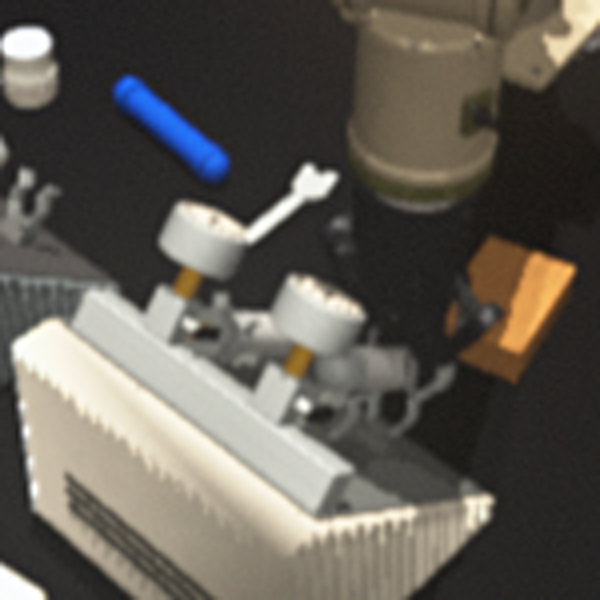

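```bash
python3 -c "
import cv2,numpy as np
a=cv2.imread('pics/w8.png')[180:290,240:400];b=cv2.imread('pics/w10.png')[180:290,240:400]
cv2.imwrite('pics/cmp.png',cv2.resize(np.hstack([cv2.convertScaleAbs(a,alpha=1.5),b]),None,fx=2.5,fy=2.5,interpolation=cv2.INTER_CUBIC))"
```

```text
(no output)
```

View pics/cmp.png

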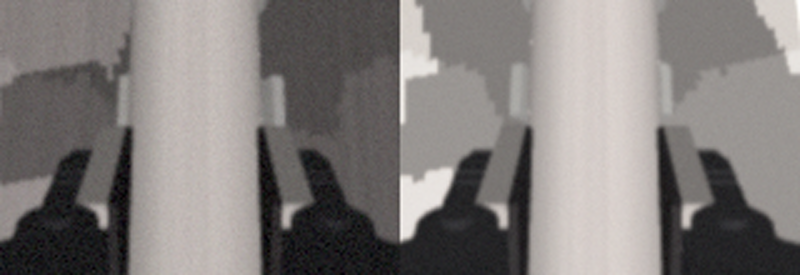

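```bash
python3 -m handwheel '[{"jaw":20,"delta_pos":[-0.003,-0.001,0.004],"turn":0},{"jaw":20,"delta_pos":[-0.006,-0.001,0.008],"turn":0},{"jaw":20,"delta_pos":[-0.0085,-0.001,0.011],"turn":0},{"jaw":20,"delta_pos":[-0.011,-0.001,0.0145],"turn":0}]'
python3 -c "
from go import *
o=get_obs();print(face('panel'),yaw(),o['ft_force'],o['torque'],o['grip_width'],axes(f['panel'][3]).T@o['ft_force'])"
```

```text
clock: 9.28
position: [0.6224, 0.2337, 0.1082]
ee_rot: [0.082, 0.997, 0.001, -0.001]
ft_force: [-7.7, -1.0, 7.8]
grip_width: 0.28
[-20.6192   1.3991  13.5229] -9.353914763129206 [-7.7205 -0.977   7.7828] [-0.2604  1.5365 -0.0477] 0.2795676227371497 [-1.0831 -2.2324 10.7227]
```

```bash
python3 -m handwheel '[{"jaw":20,"delta_pos":[-0.0015,-0.0005,0.002],"turn":0},{"jaw":20,"delta_pos":[-0.003,-0.0005,0.004],"turn":0},{"jaw":20,"delta_pos":[-0.0045,-0.0005,0.006],"turn":0}]'
python3 -c "
from go import *
o=get_obs();print(face('panel'),yaw(),o['torque'],o['grip_width'],axes(f['panel'][3]).T@o['ft_force'])"
```

```text
clock: 9.53
position: [0.6277, 0.2319, 0.101]
ee_rot: [0.082, 0.997, 0.0, 0.0]
ft_force: [0.1, -0.5, -2.7]
grip_width: 0.289
[-20.7051   0.4196   4.542 ] -9.392900971984906 [-0.0125 -0.0732 -0.0032] 0.28944318995524243 [-1.5515 -0.4678 -2.2485]
```

```bash
python3 -m handwheel '[{"jaw":20,"delta_pos":[-0.001,0,0.0013],"turn":0},{"jaw":20,"delta_pos":[-0.002,0,0.0026],"turn":0},{"jaw":20,"delta_pos":[-0.002,0,0.0026],"turn":0}]'
python3 -c "
from go import *
o=get_obs();print(face('panel'),yaw(),o['torque'],o['grip_width'],axes(f['panel'][3]).T@o['ft_force'])
i=camera('wrist');cv2.imwrite('pics/w11.png',cv2.cvtColor(i,cv2.COLOR_RGB2BGR))
i=cv2.cvtColor(camera('scene'),cv2.COLOR_RGB2BGR);cv2.imwrite('pics/s11.png',cv2.resize(i[170:320,270:420],None,fx=4,fy=4,interpolation=cv2.INTER_CUBIC))
"
```

```text
clock: 9.78
position: [0.6294, 0.2314, 0.0982]
ee_rot: [0.082, 0.997, -0.0, -0.0]
ft_force: [0.4, 0.1, -2.7]
grip_width: 0.286
[-21.0438   0.2981   1.2374] -9.39584118181857 [-0.0281 -0.0626  0.0082] 0.2864930446732599 [-1.3772  0.2059 -2.3894]
```

View pics/w11.png

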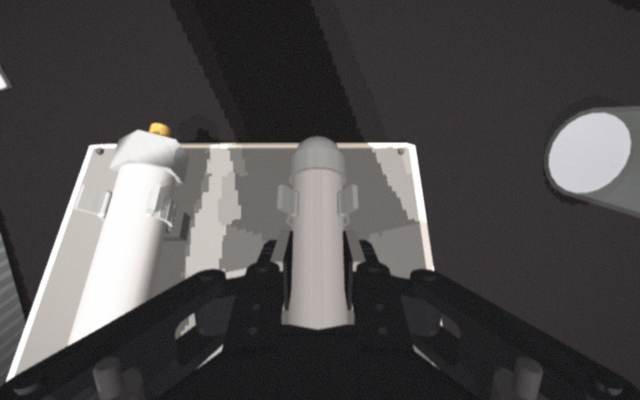

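View pics/s11.png

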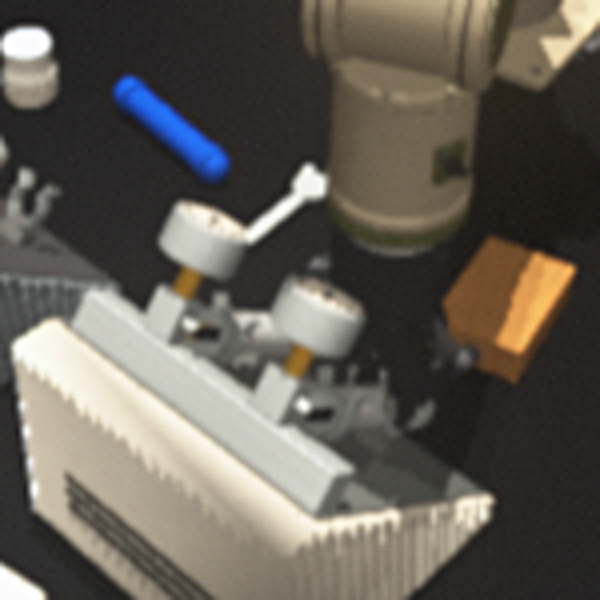

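```bash
python3 -m handwheel '[{"jaw":20,"delta_pos":[-0.0006,0,0.0008],"turn":0},{"jaw":20,"delta_pos":[-0.0006,0,0.0008],"turn":0}]'
python3 -c "
from go import *
o=get_obs();print(face('panel'),o['torque'],axes(f['panel'][3]).T@o['ft_force'])"
```

```text
clock: 10.05
position: [0.6294, 0.2314, 0.0981]
ee_rot: [0.082, 0.997, 0.0, -0.001]
ft_force: [-5.4, -0.8, 4.5]
grip_width: 0.286
[-21.0888   0.3007   1.1277] [-0.2378  1.0813  0.0066] [-1.3117 -1.6965  6.7112]
```

```bash
python3 -m handwheel '[{"jaw":20,"delta_pos":[-0.0006,0,0.0008],"turn":0},{"jaw":20,"delta_pos":[-0.0006,0,0.0008],"turn":0}]'
python3 -c "
from go import *
o=get_obs();print(face('panel'),o['torque'],axes(f['panel'][3]).T@o['ft_force'])"
```

```text
clock: 10.22
position: [0.6295, 0.2314, 0.0981]
ee_rot: [0.082, 0.997, 0.0, -0.001]
ft_force: [-11.3, -2.4, 12.2]
grip_width: 0.285
[-21.0633   0.3061   1.0664] [-0.5613  2.3681 -0.0626] [-0.9652 -4.2286 16.2106]
```

```bash
python3 -m handwheel '[{"jaw":20,"delta_pos":[0.0012,0,-0.0016],"turn":0},{"jaw":20,"delta_pos":[0.0012,0,-0.0016],"turn":0},{"jaw":60,"delta_pos":[0.0012,0,-0.0016],"turn":0},{"jaw":60,"delta_pos":[0.0012,0,-0.0016],"turn":0},{"jaw":60,"delta_pos":[0.0012,0,-0.0016],"turn":0},{"jaw":60,"delta_pos":[0.0012,0,-0.0016],"turn":0}]'
python3 -c "
from go import *
o=get_obs();print(face('panel'),o['ft_force'],o['grip_width'])
i=camera('wrist');cv2.imwrite('pics/w12.png',cv2.cvtColor(i,cv2.COLOR_RGB2BGR))"
```

```text
clock: 10.72
position: [0.6296, 0.2316, 0.0989]
ee_rot: [0.082, 0.997, 0.0, 0.0]
ft_force: [-0.2, -0.4, 0.2]
grip_width: 0.703
[-20.5076   0.5013   1.6299] [-0.1642 -0.3637  0.182 ] 0.7034731366110475
```

View pics/w12.png

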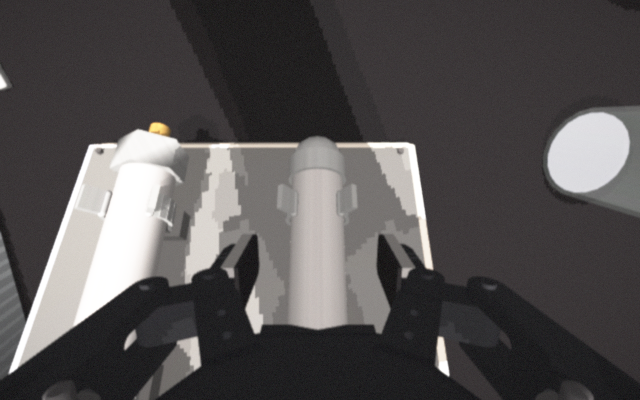

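```bash
python3 -m handwheel '[{"jaw":60,"delta_pos":[0.012,0,-0.016],"turn":0},{"jaw":60,"delta_pos":[0.03,0,-0.039],"turn":0},{"jaw":60,"delta_pos":[0.05,0,-0.064],"turn":0},{"jaw":60,"delta_pos":[0.074,0,-0.095],"turn":0},{"jaw":60,"delta_pos":[0.07,-0.01,-0.135],"turn":0},{"jaw":60,"delta_pos":[0.06,-0.03,-0.17],"turn":0},{"jaw":60,"delta_pos":[0.055,-0.05,-0.205],"turn":0},{"jaw":60,"delta_pos":[0.05,-0.05,-0.24],"turn":0},{"jaw":60,"delta_pos":[0.045,-0.05,-0.275],"turn":0},{"jaw":60,"delta_pos":[0.045,-0.05,-0.3],"turn":0}]'
python3 -m handwheel '[{"jaw":60,"delta_pos":[0,0,0],"turn":0},{"jaw":60,"delta_pos":[0,0,0],"turn":0},{"jaw":60,"delta_pos":[0,0,0],"turn":0}]'
python3 -c "
from go import *
import pickle
c=calibration('wrist');i=camera('wrist');pickle.dump((c,get_obs()),open('w13.pkl','wb'))
cv2.imwrite('pics/w13.png',cv2.cvtColor(i,cv2.COLOR_RGB2BGR))
for n in ('scene','top'): cv2.imwrite(f'pics/{n}13.png',cv2.cvtColor(camera(n),cv2.COLOR_RGB2BGR))
i=cv2.imread('pics/scene13.png');cv2.imwrite('pics/s13z.png',cv2.resize(i[170:320,180:420],None,fx=3.3,fy=3.3,interpolation=cv2.INTER_CUBIC))"
```

```text
clock: 11.6
position: [0.5774, 0.1886, 0.4021]
ee_rot: [0.082, 0.997, 0.001, 0.002]
ft_force: [0.8, 0.4, 0.1]
grip_width: 0.7
clock: 11.85
position: [0.5766, 0.1895, 0.3978]
ee_rot: [0.082, 0.997, -0.0, -0.0]
ft_force: [-0.6, -0.0, 0.3]
grip_width: 0.699
```

View pics/w13.png

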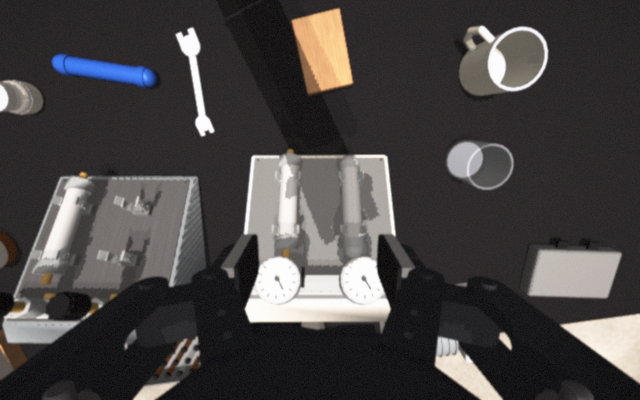

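View pics/s13z.png

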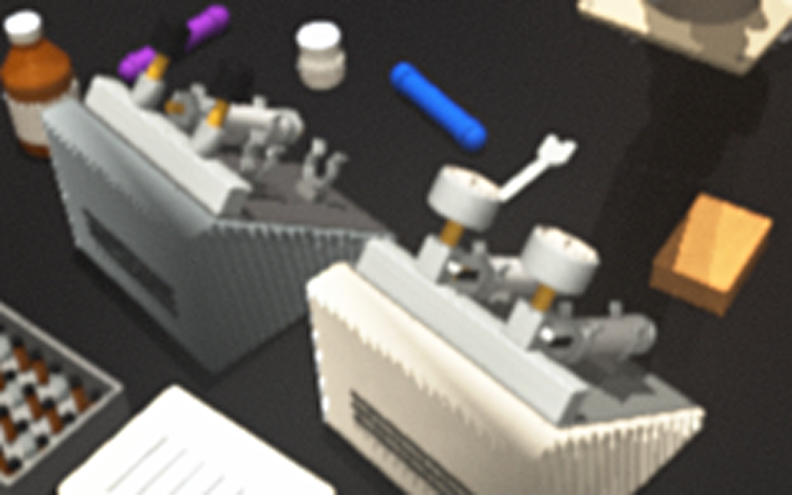

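View pics/top13.png

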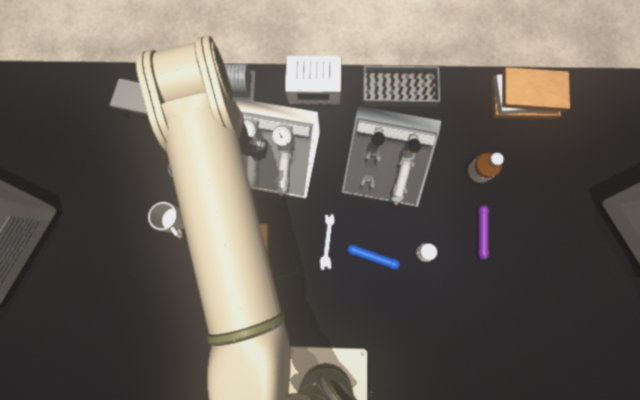

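Run:
```python
from go import *
W,_=pickle.load(open('w13.pkl','rb'));v=f['panel'];A=axes(v[3]);w=lambda p:v[:3]+A@np.array(p)
def tip(W,c,s,dz=0,y=.0475):
    C=w((c+s*.068,y,.034+dz));o,_=ray(W,(0,0));u=(C-o)/np.linalg.norm(C-o);a=s*A[:,0];a=a-(a@u)*u;return proj(W,C+.014*a/np.linalg.norm(a))
for c,dz in((-.004,0),(-.007,0),(0,0),(-.004,.007)): print(c,dz,tip(W,c,-1),tip(W,c,1,dz))
S=calibration('scene')
for dz in(0,.005,.01): print('scene',tip(S,-.004,1,dz),tip(S,-.004,-1,0))
i=cv2.imread('pics/w13.png');cv2.imwrite('pics/w13z.png',cv2.resize(i[145:315,230:400],None,fx=3.5,fy=3.5,interpolation=cv2.INTER_CUBIC))
i=cv2.imread('pics/scene13.png');cv2.imwrite('pics/s13y.png',cv2.resize(i[235:295,310:400],None,fx=7,fy=7,interpolation=cv2.INTER_CUBIC))
```

```text
-0.004 0 [348.4751 155.0848] [353.2874 258.2742]
-0.007 0 [348.3992 153.4567] [353.188  256.1416]
0 0 [348.577 157.268] [353.4209 261.1375]
-0.004 0.007 [348.4751 155.0848] [353.8607 257.2545]
scene [342.465  272.2241] [377.8339 270.9309]
scene [343.3288 270.4693] [377.8339 270.9309]
scene [344.1944 268.7111] [377.8339 270.9309]
```

View pics/w13z.png

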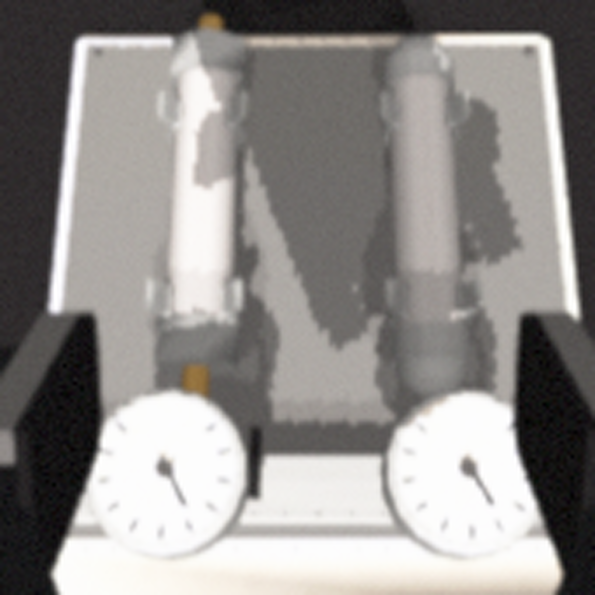

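View pics/s13y.png

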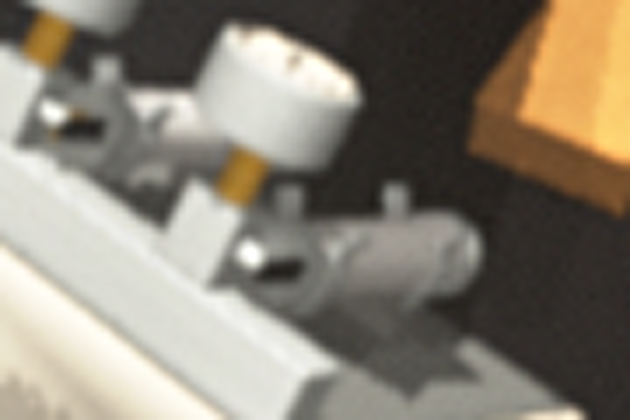

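Run:
```python
import cv2
i=cv2.imread('pics/w13.png')[210:265,265:385]
i=cv2.convertScaleAbs(i,alpha=2.0,beta=-60)
cv2.imwrite('pics/w13y.png',cv2.resize(i,None,fx=6.5,fy=6.5,interpolation=cv2.INTER_CUBIC))
```

```text
(no output)
```

View pics/w13y.png

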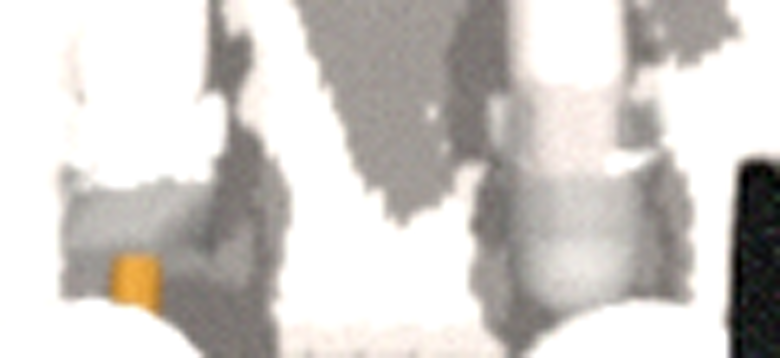

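```bash
python3 -c "
from workcell import *
o=get_obs();print(o['clock'],o['ft_force']);print(hand_in())"
```

```text
12.0 [ 0.07315898  0.85559329 -0.26877866]
the job is handed in; nothing more can be done
None
```

I snapped the round-ended trap out of the left place of the purge stand, pressed it into the empty left place of the gas panel, released it and handed in at 12.0 s. No verdict was reported.

- **Press-in:** the force rose to about 11 N at the lips and fell to zero as the trap was drawn in. It then climbed to about 16 N with no further movement, so I backed off before opening the fingers.
- **Seating:** in the last pictures both trap ends lie within about 1 pixel of where a level, fully home trap would show. It sits about 4 mm below the middle of the place. The upper clip's lips are no wider apart than those around the fitted trap, and the upper collar clears its clip by about 3 mm.
- **Rest of the bench:** both hexagon-ended traps are still in their clips, and nothing else that I could see had moved. In the final top view the arm hid the beaker and part of the orange box. Both look in place in the final wrist view.
- **Readings that disagreed:**
  - The gripper showed about 24 mm opening on the 28 mm tube, although it held firmly.
  - The stop came about 1 mm short of the height I had estimated for the panel. I put that down to measuring error, since the pictures showed the trap level.

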